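# Zero the peak pointer and hold the pyrometer over the casting

## Robot

A 6-joint arm with a two-finger parallel gripper is mounted at the origin on the work surface. World frame = base frame: x ahead of the robot, y to its left, z up, the work surface at z = 0. Lengths are in m, angles in rad, forces in N, time in s.
With the tool pointing down it reaches from about 0.325 to 0.775 m from the base axis. Payload 5.5 kg.
Tool frame: the origin (TCP) lies midway between the tips of the shut fingers; the grasp point (between the pads) lies 19 mm behind it (ctrl.pinch_z is the distance from the TCP to the grasp point, in m); z points along the fingers, y is the line along which they close (so a half turn about z gives the same grasp; the last joint's range is limited). The gripper opens to 88 mm and grips with 3 to 60 N. Pads are 20 mm wide; open, the fingers measure 115 mm over their backs; the gripper's body (75 mm by 178 mm) begins 61 mm behind the grasp point.
Start: joints at [1.285, 0.091, 1.231, -0, 1.82, -0.057], TCP at [0.136, 0.584, 0.223] pointing down, gripper open.
Joint ranges: [-2.87, 2.87], [-0.86, 2.18], [0.17, 2.46], [-1.51, 4.65], [0.06, 2.69], [-2.65, 2.65]. Speed limits (rad/s): [2.57, 2.57, 3.01, 3.14, 3.14, 3.14].

## Interface

Orientations are given as a unit quaternion [w, x, y, z].
In Python, from station import ctrl gives the robot as it stands. Calls block until the motion is done:
- ctrl.move_to(position, orientation): joint-space move of the TCP to a pose.
- ctrl.servo_line(position, rotation=None, max_speed=0.15, force_limit=None): straight line of the TCP; rotation=None keeps the orientation; max_speed is the mean speed in m/s. With force_limit (N) it stops when the force on the tool has changed by that much, and returns True; else False.
- ctrl.movej(angles): joint-space move.
- ctrl.ungrasp() and ctrl.grab(grasp_force=None): open the fingers fully, or close them until they stop; grasp_force is the grip in N (None keeps the last).
- ctrl.pause(seconds).
- ctrl.inverse_kinematics(position, orientation): joint angles nearest the present ones, or None.
- ctrl.observe(): the state.
- ctrl.read_camera(name): name is "scene" or "top"; returns the picture (420x560x3 uint8, red, green, blue); there is no depth.
- ctrl.camera_params(name): a dict with "K" (3x3 intrinsics, pixels), "distortion" ([k1, k2, p1, p2, k3] as OpenCV has them; the pictures are not rectified), "world_to_cam" (4x4, takes a point from world to camera coordinates). Camera axes: x right, y down, z forward; pixel columns grow to the right and rows downward; lengths in m; the calibration is good to about 2 mm. A picture is of the moment at which its call begins. camera_params takes no time and is no camera call.
A pose or a line that the arm cannot do raises ctrl.PlanningError and nothing moves.
- ctrl.close_job(): hands the job in; it is judged then, once.
The state is a dict: "clock": time; "q": joint angles; "joint_velocities": joint speeds; "effort": joint torques, N m; "ee_pos": TCP position; "orientation": TCP orientation; "wrist_force": force on the tool from outside, world axes, zero at the start; "ft_torque": the same for the moment, N m; "gripper_width": finger opening in m; "grasp_force": force on a finger pad.
Only numpy, scipy, OpenCV 4.12 (cv2) and the standard library are available. Lean on these libraries where they do the work, as an engineer would, in place of code of your own. Each camera call takes 0.05 s, during which the arm holds its last target. There are 200 camera calls.

## Task

Turn the reset knob of the bench indicator back to its zero stop so that the red peak pointer reads zero, and then draw the yellow-handled pyrometer wand out of its sloping holder, turn it level with its eye facing straight down, and hold it with the eye over the middle of the dark bronze casting, about 100 mm above the casting's rim. Finish while still holding the wand there, raised and still: do not put it down or let go. Do not let the wand touch the casting, and leave the casting, the cup, the jar and the brush where they are.

Things in the scene. Friction and masses are not known exactly. Their poses are not given: they have to be found in the camera images.
- peak (a joint): angle of the indicator's reset knob and the red pointer fixed to it (rad): 0 at the zero stop, growing clockwise seen from above, up to 2.4; starts between 0.7 and 1.4, so it must be turned anticlockwise. Light friction (0.03 N m), no spring: it stays where it is left. Home is below 0.08.
- peak_grip (a point): grip point on the knob's vertical axis, 94 mm above the bench. The knob is a black bar 40 mm long, 14 wide, 32 tall on a disc 42 mm across, 8 thick; the point is 8 mm below the bar's top, 22 mm above the disc. x runs along the bar (the red pointer points to -x), z up; it turns with the knob.
- indicator: fixed grey box 130 x 130 mm, 60 mm tall, carrying the knob in the middle of a white dial on its top; a small green pin on the dial marks the zero stop (pointer along the box's -x). Origin under its centre, z up.
- wand_grip (a point): centre of the wand's yellow handle, a bar 80 mm long (x), 28 wide (y), 30 deep (z). x runs from handle to nose, z is the top (display) side. At the start the wand slopes 45 degrees in its holder, nose down, its y axis level, and this point is about 140 mm above the bench.
- wand: the same loose wand; origin at its nose end, on its underside, axes as above. A steel shaft 21 x 21 mm runs 100 mm from nose to handle, undersides flush; 180 mm long in all, about 0.22 kg (varies); its centre of mass is about 78 mm from the nose.
- wand_eye (a point): the wand's eye: amber window on the underside of the shaft, 12 mm from the nose; in wand axes 128 mm in x and -15 mm in z from the handle's centre. It looks along the wand's -z, so straight down when the wand is level. Axes as for the handle.
- holder: fixed holder: foot 160 x 90 mm, 12 thick, and a blue tube sloping at 45 degrees (35 mm wide, 75 deep, 2 mm loose round the shaft; its floor runs 22 mm farther up). Origin under the foot's centre, x level where the nose points, z up. Draw the wand straight along its own -x (back and up); clear after 100 mm. The handle stands free of the tube.
- casting_mid (a point): centre of the casting's open top, level with its rim, about 100 mm above the bench. z is up.
- casting: dark bronze open trough, 130 mm (x) by 190 mm (y), 50 mm tall, walls 15 mm, 3 kg, loose on two firebricks 50 mm tall. Origin at the centre of its underside.
- cup: bystander: loose white paper cup, 72 mm wide, 80 mm tall, origin at the centre of its underside
- jar: bystander: loose amber jar with white cap, 72 mm diameter, 110 mm tall, origin at the centre of its underside
- brush: bystander: loose brush 160 mm long, lying on the bench between robot and casting, along its x axis, under 40 mm high
Things that resemble listed ones, but are neither listed nor needed, are in the scene too. Leave any blue or green look-alike of the wand alone.

How it is judged:
On the way, in this order (a step that is already met when the one before it is completed fails the run):
1. the peak pointer is back at its zero stop, with the wand still in its holder (value of joint peak below 0.08 rad and distance of wand_grip from where it was at the start of the episode below 0.02 m), for 0.2 s.
2. the wand is drawn clear of its holder, in the fingers (contact force between wand and holder below 0.1 N and height (world z) of wand_eye above 0.09 m and contact force between wand and the fingers above 1 N), for 0.2 s.
At the end, for the whole second after the job is handed in: Knob within 0.08 rad of zero; wand held still in the fingers, touching neither holder nor casting, level, eye down (within 0.26 rad), eye within 35 mm sideways of the casting's middle and 60-140 mm above its rim; casting moved under 20 mm, cup, jar and brush under 30 mm (value of joint peak below 0.08 rad and angle between wand_grip's own z axis and vertical below 0.26 rad and horizontal distance between wand_eye and casting_mid below 0.035 m and z of wand_eye in the frame of casting_mid between 0.06 and 0.14 m and contact force between wand and the fingers above 1 N and contact force between wand and holder below 0.1 N and contact force between wand and casting below 0.1 N and linear speed of wand below 0.03 m/s and distance of casting_mid from where it was at the start of the episode below 0.02 m and distance of each of cup, jar, brush from where it was at the start of the episode below 0.03 m); the arm keeps its last pose, push and grip.
It fails at once if the wand touches the casting (contact force between wand and casting above 0.5 N).
It fails at once if the casting is shifted by 20 mm or more (distance of casting_mid from where it was at the start of the episode above 0.02 m).
It fails at once if cup, jar or brush is shifted by 30 mm or more (distance of any of cup, jar, brush from where it was at the start of the episode above 0.03 m).
It also fails if it takes over 51 s, if anything falls off the work surface, if the arm or the gripper's body presses on something with over 40 N, if the wrist force passes 120 N, or if a joint passes its speed limit or range.

## Working session

There is one attempt and no reset: what is moved stays moved. The work goes in short steps, each a Python script; the robot and the scene stay as the last script left them, time stands still between calls to the robot, and variables do not carry over. Pictures are saved under pics/ and viewed, at most 10 in all, crops included, and the job is handed in when it is done.

```bash
mkdir -p pics; ls; python3 - <<'E'
from station import ctrl
import cv2,numpy as np
for n in("scene","top"):
    im=ctrl.read_camera(n); cv2.imwrite(f"pics/{n}0.png",im[:,:,::-1])
    p=ctrl.camera_params(n); W=np.array(p["world_to_cam"]); print(n,np.round(p["K"],1).tolist(),p["distortion"],"cam at",-W[:3,:3].T@W[:3,3]); print(W.round(3).tolist())
print(ctrl.observe())
E
```

```text
pics
scene [[383.6, 0.0, 286.8], [0.0, 383.6, 208.1], [0.0, 0.0, 1.0]] [-0.09129019  0.          0.          0.          0.        ] cam at [0.85092608 0.4706513  0.98650945]
[[-0.899, 0.438, 0.001, 0.558], [0.358, 0.737, -0.574, -0.085], [-0.252, -0.516, -0.819, 1.265], [0.0, 0.0, 0.0, 1.0]]
top [[421.0, 0.0, 278.4], [0.0, 421.0, 206.9], [0.0, 0.0, 1.0]] [-0.12135289  0.          0.          0.          0.        ] cam at [ 0.49744119 -0.08523213  1.28342828]
[[-0.026, -1.0, 0.011, -0.086], [-0.998, 0.025, -0.066, 0.583], [0.066, -0.013, -0.998, 1.247], [0.0, 0.0, 0.0, 1.0]]
{'clock': 0.1, 'q': array([ 1.28528220e+00,  9.17489511e-02,  1.23172471e+00, -1.49669788e-06,
        1.81977544e+00, -5.66690455e-02]), 'joint_velocities': array([-0.00033052, -0.00161303, -0.00419343, -0.00093815, -0.0008848 ,
        0.00040902]), 'effort': array([ 1.42600609e-03, -4.47858524e+01, -4.07571101e+01,  6.99197059e-02,
        2.84707878e-02, -1.09023690e-04]), 'ee_pos': array([0.13602564, 0.58412192, 0.22166368]), 'orientation': array([-1.40296218e-04,  1.14173166e-01,  9.93460519e-01, -8.16250454e-04]), 'wrist_force': array([ 0.8224469 , -0.74902425, -0.46889989]), 'ft_torque': array([ 0.01303149,  0.06232281, -0.01616305]), 'grasp_force': 0.0, 'gripper_width': 0.08776873942568157}
```

View pics/top0.png

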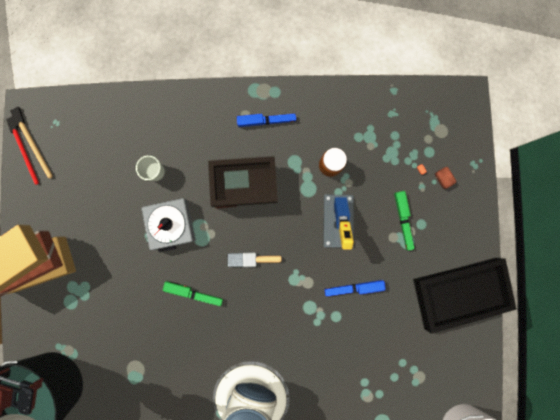

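View pics/scene0.png

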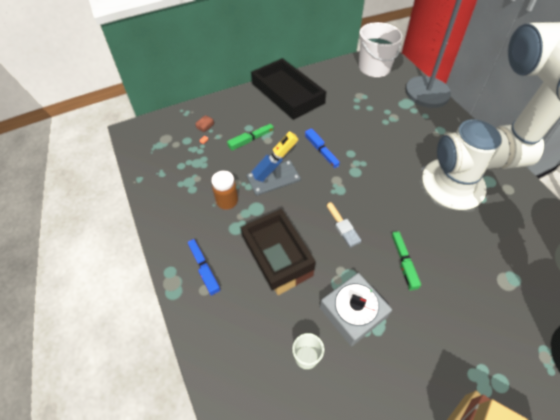

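The top view shows the casting at (243,182). It stands on bricks, which also show in the scene view at (278,248). The black tray at (465,293) lies flat with no bricks, so it is a look-alike. The indicator is at (167,224), with its pointer roughly up-left or down-left. The yellow-handled wand in the blue tube is at (344,222). Blue and green wands lie at (267,120), (355,289), (405,220) and (193,294), and all are look-alikes. Next is an enlarged crop.

```bash
cat > h.py <<'E'
import cv2,numpy as np
from station import ctrl
from scipy.spatial.transform import Rotation as R
def cam(n):
    p=ctrl.camera_params(n); return np.array(p["K"],float),np.array(p["distortion"],float),np.array(p["world_to_cam"],float)
def ray(n,uv):
    K,d,W=cam(n); x=cv2.undistortPoints(np.array([[uv]],float),K,d)[0,0]
    return -W[:3,:3].T@W[:3,3], W[:3,:3].T@np.r_[x,1]
def at_z(n,uv,z):
    o,r=ray(n,uv); return o+r*(z-o[2])/r[2]
def proj(n,P):
    K,d,W=cam(n); return cv2.projectPoints(np.atleast_2d(np.array(P,float)),cv2.Rodrigues(W[:3,:3])[0],W[:3,3],K,d)[0][:,0]
def tri(uvs): # {cam:uv}
    A=0;b=0
    for n,uv in uvs.items():
        o,r=ray(n,uv); r/=np.linalg.norm(r); M=np.eye(3)-np.outer(r,r); A=A+M; b=b+M@o
    return np.linalg.solve(A,b)
def quat(Rm):
    q=R.from_matrix(Rm).as_quat(); return q[[3,0,1,2]]
def crop(im,x,y,w,h,s):
    c=cv2.resize(im[y:y+h,x:x+w],None,fx=s,fy=s,interpolation=cv2.INTER_CUBIC)
    for k in range(10-x%10,w,10): cv2.line(c,(k*s,0),(k*s,4 if (x+k)%50 else 14),(0,255,255),1)
    for k in range(10-y%10,h,10): cv2.line(c,(0,k*s),(4 if (y+k)%50 else 14,k*s),(0,255,255),1)
    return c
E
python3 - <<'E'
from h import *
t=cv2.imread("pics/top0.png");s=cv2.imread("pics/scene0.png")
A=np.vstack([np.hstack([crop(t,135,190,66,50,6),crop(t,315,190,66,50,6)]) if 0 else np.hstack([crop(t,135,190,66,60,6),crop(t,310,190,66,60,6)]),
 np.hstack([crop(s,320,270,66,40,6) if 0 else crop(s,325,275,66,40,6),crop(s,240,130,66,40,6)])])
print(A.shape);cv2.imwrite("pics/c1.png",A)
E
```

```text
(600, 792, 3)
```

View pics/c1.png

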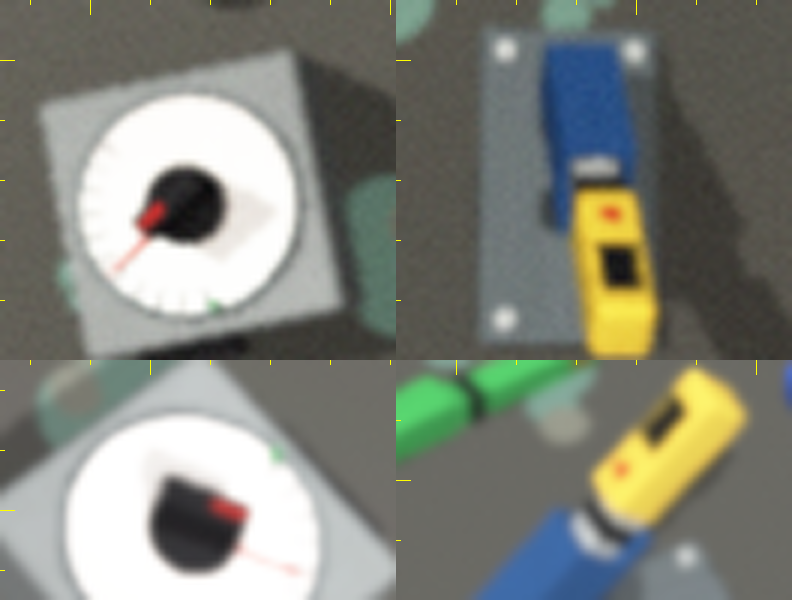

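The crop shows the indicator's dial centre at about top (166.3,224.2), the green pin at (170.7,241) and the pointer tip at (153.8,235.3). The wand's yellow handle has a black display and a red button at top (345.8,225.5) and scene (277.5,148.3). It's the only yellow wand and it sits in the blue tube, so it's the one meant. Next I'll fit the handle box to its silhouettes.

```bash
cat > meas.py <<'E'
from h import *
from scipy.optimize import minimize
T=lambda *c:[(135+x/6,190+y/6) for x,y in c]
# indicator
C=np.array([at_z("top",p,.06) for p in T((40,105),(292,50),(343,305),(90,357))])
print("ind corners centre",C.mean(0),"sides",np.linalg.norm(np.diff(np.vstack([C,C[:1]]),axis=0),axis=1))
dc=at_z("top",T((188,205))[0],.062); pin=at_z("top",T((214,304))[0],.064); tip=at_z("top",T((113,272))[0],.062)
c=(C.mean(0)+dc)/2
a=lambda v:np.arctan2(v[1],v[0])
e1=(C[0]+C[1]-C[2]-C[3]); e2=(C[0]+C[3]-C[1]-C[2])
print("dial",dc,"yaw +x edges",a(e1),a(e2)-np.pi/2,"pin dir",a(-(pin-c)),"pointer dir(-)",a(-(tip-c)))
print("tri pin",tri({"top":T((214,304))[0],"scene":(325+278/6,275+(455-360)/6)}), "tri tip",tri({"top":T((113,272))[0],"scene":(325+300/6,275+(572-360)/6)}))
# casting
K=np.array([at_z("top",p,.1) for p in[(209,161),(274,157),(277,201),(211,207)]])
print("casting",K.mean(0),np.linalg.norm(np.diff(K,axis=0),axis=1),a(K[0]+K[1]-K[2]-K[3]))
# wand
print("button",tri({"top":(345.8,225.5),"scene":(277.5,148.3)}),"display",tri({"top":(347.2,234.5),"scene":(284.3,140.5)}))
def wandR(yaw): return (R.from_euler('z',yaw)*R.from_euler('y',np.pi/4)).as_matrix()
box=np.array([[i,j,k] for i in(-.04,.04) for j in(-.014,.014) for k in(-.015,.015)])
H={}
for n,(x,y,w,h) in {"top":(325,205,45,60),"scene":(255,120,55,50)}.items():
    im=cv2.imread(f"pics/{n}0.png"); hsv=cv2.cvtColor(im,cv2.COLOR_BGR2HSV)
    m=cv2.inRange(hsv,(18,110,80),(35,255,255)); z=np.zeros_like(m); z[y:y+h,x:x+w]=m[y:y+h,x:x+w]
    k,l,st,_=cv2.connectedComponentsWithStats(z); z=(l==1+st[1:,4].argmax()).astype(np.uint8)
    z=cv2.resize(z,None,fx=8,fy=8,interpolation=cv2.INTER_NEAREST) 
    hl=cv2.convexHull(np.argwhere(z)[:,::-1].astype(np.int32).copy()); H[n]=(((hl[:,0]+.5)/8-.5).astype(np.float32))
def cost(p):
    P=box@wandR(p[3]).T+p[:3]; s=0
    for n in H:
        q=cv2.convexHull(proj(n,P).astype(np.float32)); ia,_=cv2.intersectConvexConvex(q,H[n].reshape(-1,1,2))
        s+=1-ia/(cv2.contourArea(q)+cv2.contourArea(H[n])-ia)
    return s
best=None
for y0 in(-.2,0,.2):
    r=minimize(cost,[.43,-.26,.14,y0],method="Nelder-Mead",options=dict(initial_simplex=np.array([.43,-.26,.14,y0])+np.vstack([np.zeros(4),np.diag([.03,.03,.02,.2])]),maxiter=600))
    print(r.x,r.fun)
    if best is None or r.fun<best.fun: best=r
p=best.x
F=[at_z("top",(310+(x-396)/6,190+y/6),.012) for x,y in((480,30),(655,35),(480,342))]
print("foot",np.round(F,3).tolist(),"yaw",a(F[0]-F[2]))
np.save("wand.npy",p); np.save("cast.npy",K.mean(0)); np.save("ind.npy",c)
# overlays
for n in H:
    im=cv2.imread(f"pics/{n}0.png"); s=6; x,y=(310,190) if n=="top" else (235,115)
    v=crop(im,x,y,66,75,s)
    q=cv2.convexHull(proj(n,box@wandR(p[3]).T+p[:3]).astype(np.float32))
    cv2.polylines(v,[((q+.5-[x,y])*s).astype(np.int32)],True,(0,0,255),1)
    H[n]=v
cv2.imwrite("pics/fit.png",np.hstack(list(H.values())))
E
python3 meas.py
```

```text
ind corners centre [0.53618721 0.22695311 0.06      ] sides [0.1276244  0.1268365  0.12697163 0.12586129]
dial [0.53564074 0.22764854 0.062     ] yaw +x edges 0.18818503995630861 0.18361270111833905 pin dir 0.24913013660087724 pointer dir(-) -0.8677050729891947
tri pin [0.48580574 0.21663145 0.06203697] tri tip [0.50378143 0.26566979 0.06030109]
casting [ 0.65034242 -0.00091722  0.1       ] [0.1854031  0.12585943 0.18700973] 0.036384922248364066
button [ 0.51628057 -0.28291326  0.13097969] display [ 0.49233468 -0.28231653  0.15436739]
[ 0.49072934 -0.28075394  0.13917808 -0.04166073] 0.169161030568157
[ 0.49073947 -0.28075516  0.13915694 -0.04158416] 0.16915969323078728
[ 0.49072107 -0.28076275  0.13914264 -0.04243656] 0.1691648379837719
foot [[0.614, -0.241, 0.012], [0.609, -0.33, 0.012], [0.457, -0.236, 0.012]] yaw -0.03196670972119269
```

View pics/fit.png

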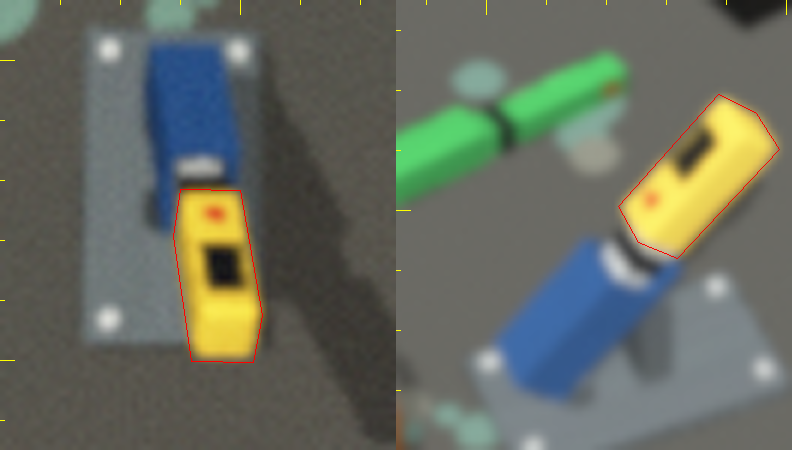

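The fit lines up in both views: the handle centre is at (0.491, -0.281, 0.139), which matches the expected height of 140 mm. The indicator's sides measure 127 mm (130 given), and the casting's 186 x 126 (190 x 130). The peak angle is about 1.05 rad. I'll check IK, then turn the knob.

```bash
cat >> h.py <<'E'
def down(psi): return R.from_euler('z',psi).as_matrix()@np.diag([1.,-1,-1])
def wandR(yaw,pitch=np.pi/4): return (R.from_euler('z',yaw)*R.from_euler('y',pitch)).as_matrix()
def toolR(Rw,t,flip): # tool z=-wand z tilted by t about wand y
    return Rw@R.from_euler('y',t).as_matrix()@np.diag([1.,-1,-1])@(np.diag([-1.,-1,1]) if flip else np.eye(3))
def tcp(g,Rt): return g+Rt[:,2]*ctrl.pinch_z
E
python3 - <<'E'
from h import *
ik=lambda g,Rt:ctrl.inverse_kinematics(tcp(g,Rt),quat(Rt))
f=lambda q:None if q is None else np.round(q,2).tolist()
c=np.load("ind.npy");c[2]=.096
for psi in(-.868,-.868+np.pi,.19,.19+np.pi,.25+np.pi): print("knob",psi,f(ik(c,down(psi))),f(ik(c+[0,0,.1],down(psi))))
w=np.load("wand.npy");Rw=wandR(w[3]);g=w[:3]+Rw[:,0]*.008
k=np.load("cast.npy")
for flip in(0,1):
  for t in np.radians([0,15,30,45]):
    Rt=toolR(Rw,t,flip)
    o=[ik(g-Rt[:,2]*.09,Rt),ik(g,Rt),ik(g-Rw[:,0]*.13,Rt)]
    R2=wandR(0,0);e=k+[0,0,.1];o.append(ik(e-R2@[.12,0,-.015],toolR(R2,t,flip)))
    print(flip,round(np.degrees(t)),[f(x) for x in o])
E
```

```text
knob -0.868 None None
knob 2.2735926535897932 [0.34, 0.06, 1.52, -0.0, 1.56, -0.36] [0.34, 0.04, 1.37, -0.0, 1.74, -0.36]
knob 0.19 [0.34, 0.06, 1.52, -0.0, 1.56, 1.72] [0.34, 0.04, 1.37, -0.0, 1.74, 1.72]
knob 3.331592653589793 [0.34, 0.06, 1.52, -0.0, 1.56, -1.42] [0.34, 0.04, 1.37, -0.0, 1.74, -1.42]
knob 3.391592653589793 [0.34, 0.06, 1.52, -0.0, 1.56, -1.48] [0.34, 0.04, 1.37, -0.0, 1.74, -1.48]
0 0 [[-0.39, 0.85, 0.5, -0.42, 2.5, 0.97], [-0.42, 0.65, 0.91, -0.36, 2.3, 1.05], [-0.47, 0.37, 1.11, -0.43, 2.35, 0.95], [-0.07, -0.1, 1.47, -0.0, 1.77, 1.5]]
0 15 [None, [-0.4, 0.84, 0.75, -0.53, 2.5, 0.94], [-0.44, 0.53, 1.03, -0.61, 2.51, 0.85], [-0.06, 0.13, 1.26, -0.02, 2.02, 1.51]]
0 30 [None, [-0.39, 1.01, 0.63, -0.79, 2.67, 0.75], [-0.43, 0.66, 0.98, -0.84, 2.63, 0.7], [-0.05, 0.35, 1.06, -0.03, 2.26, 1.51]]
0 45 [None, None, None, [-0.05, 0.56, 0.89, -0.05, 2.48, 1.5]]
1 0 [[-0.39, 0.85, 0.5, -0.42, 2.5, -2.17], [-0.42, 0.65, 0.91, -0.36, 2.3, -2.09], [-0.47, 0.37, 1.11, -0.43, 2.35, -2.19], [-0.07, -0.1, 1.47, -0.0, 1.77, -1.64]]
1 15 [None, [-0.4, 0.84, 0.75, -0.53, 2.5, -2.2], [-0.44, 0.53, 1.03, -0.61, 2.51, -2.29], [-0.06, 0.13, 1.26, -0.02, 2.02, -1.63]]
1 30 [None, [-0.39, 1.01, 0.63, -0.79, 2.67, -2.4], [-0.43, 0.66, 0.98, -0.84, 2.63, -2.44], [-0.05, 0.35, 1.06, -0.03, 2.26, -1.63]]
1 45 [None, None, None, [-0.05, 0.56, 0.89, -0.05, 2.48, -1.64]]
```

```bash
python3 - <<'E'
from h import *
c=np.load("ind.npy");c[2]=.096
p0=-.868+np.pi; Rt=down(p0)
ctrl.move_to(tcp(c+[0,0,.1],Rt),quat(Rt))
print(ctrl.servo_line(tcp(c,Rt),max_speed=.1,force_limit=15))
ctrl.grab(12); o=ctrl.observe(); print(o["clock"],o["gripper_width"],o["grasp_force"],o["ft_torque"])
z0=o["ft_torque"][2]
for psi in list(np.linspace(p0,.10+np.pi,5)[1:])+list(np.pi+np.arange(.14,.33,.04)):
    Rt=down(psi); ctrl.servo_line(tcp(c,Rt),rotation=quat(Rt),max_speed=.1)
    o=ctrl.observe(); print(round(psi-np.pi,3),o["ft_torque"].round(3),o["wrist_force"].round(1),round(o["clock"],2))
    if abs(o["ft_torque"][2]-z0)>.15: break
E
```

```text
False
4.3167 0.014127625335187017 11.999085322022438 [ 1.30020948 -1.76910114 -0.05582334]
-0.626 [ 1.42  -1.942  0.011] [11.9  8.4 -6.5] 4.71
-0.384 [ 1.521 -2.03  -0.003] [11.5  9.5 -7.5] 5.1
-0.142 [ 1.729 -1.984 -0.019] [12.9 10.8 -8.2] 5.49
0.1 [ 1.846 -2.142 -0.005] [12.8 12.  -7.7] 5.88
0.14 [ 1.874 -2.11   0.032] [12.3 11.2 -6.8] 6.13
0.18 [ 1.89  -2.088  0.033] [12.6 10.7 -7.8] 6.38
0.22 [ 1.851 -1.905 -0.288] [11.  10.5 -7.1] 6.63
```

The torque rises sharply at 0.22 rad, so the stop has been reached where it was measured (0.19). Now I'll release, lift and check.

```bash
python3 - <<'E'
from h import *
c=np.load("ind.npy");c[2]=.096
Rt=down(np.pi+.22)
ctrl.ungrasp(); ctrl.servo_line(tcp(c+[0,0,.14],Rt),max_speed=.2)
w=np.load("wand.npy");Rw=wandR(w[3]);g=w[:3]+Rw[:,0]*.008
Rt=toolR(Rw,np.radians(-15),0)
P=tcp(g-Rt[:,2]*.10,Rt); print(ctrl.inverse_kinematics(P,quat(Rt)))
ctrl.move_to(P,quat(Rt)); print(ctrl.observe()["clock"])
t=ctrl.read_camera("top")[:,:,::-1].copy();s=ctrl.read_camera("scene")[:,:,::-1].copy()
for n,im in(("top1",t),("scene1",s)): cv2.imwrite(f"pics/{n}.png",im)
cv2.imwrite("pics/c2.png",np.hstack([crop(t,135,190,66,66,5),crop(s,225,90,90,66,5)]))
E
```

```text
[-0.43121437  0.57261767  0.76268782 -0.25312947  2.28077868  1.06209226]
10.8333
```

View pics/c2.png

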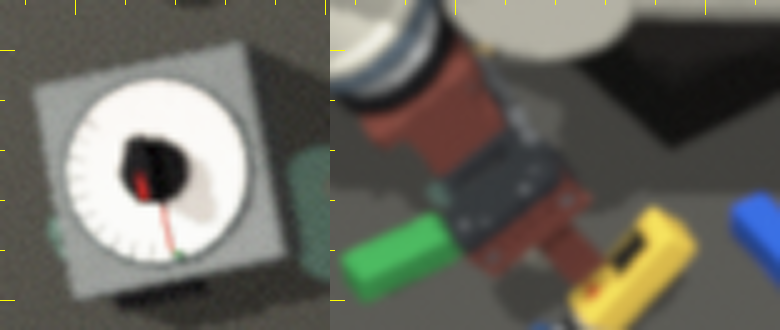

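The pointer lies against the green pin, along the box's own axis, so the knob is home. The gripper is poised over the yellow handle, and I'll go down and grip it.

```bash
python3 - <<'E'
from h import *
w=np.load("wand.npy");Rw=wandR(w[3]);g=w[:3]+Rw[:,0]*.008
Rt=toolR(Rw,np.radians(-15),0)
print(ctrl.observe()["wrist_force"].round(1),ctrl.servo_line(tcp(g,Rt),max_speed=.08,force_limit=12))
o=ctrl.observe(); print(o["ee_pos"]-tcp(g,Rt))
ctrl.grab(20); o=ctrl.observe(); print(o["clock"],o["gripper_width"],o["grasp_force"],o["wrist_force"].round(1),o["ft_torque"].round(2))
t=ctrl.read_camera("top")[:,:,::-1].copy();s=ctrl.read_camera("scene")[:,:,::-1].copy()
cv2.imwrite("pics/c3.png",np.hstack([crop(t,300,180,66,80,5),crop(s,235,100,80,80,5)]))
E
```

```text
[-0.4  0.2 -0.1] False
[ 3.48130009e-04 -7.32077357e-05  5.09208988e-04]
13.2833 0.027871048597495424 19.92006003856659 [-1.  -0.2  0.1] [-0.03  0.   -0.08]
```

View pics/c3.png

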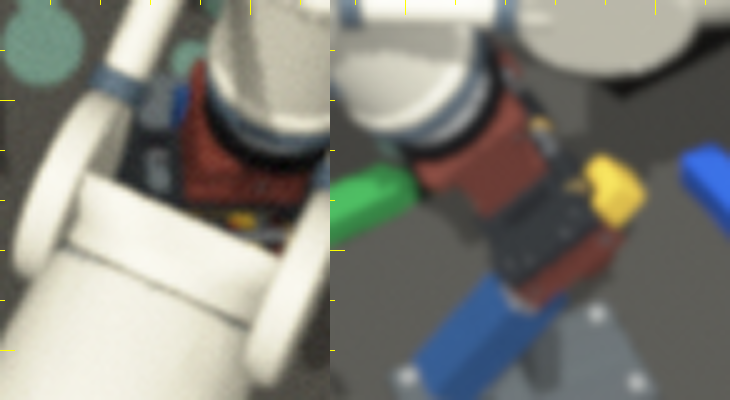

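The opening is 27.9 mm, which matches the 28 mm handle, and there is no side load. Now I'll draw it out along its own axis.

```bash
python3 - <<'E'
from h import *
w=np.load("wand.npy");Rw=wandR(w[3]);g=w[:3]+Rw[:,0]*.008
Rt=toolR(Rw,np.radians(-15),0)
ctrl.grab(45)
for d in(.03,.07,.13):
    h=ctrl.servo_line(tcp(g-Rw[:,0]*d,Rt),max_speed=.06,force_limit=30); o=ctrl.observe()
    print(d,h,o["clock"],o["gripper_width"].round(4),o["wrist_force"].round(1),o["ft_torque"].round(2))
    if h: break
k=np.load("cast.npy")
for yaw in(-.3,0,.3):
  R2=wandR(yaw,0);Rf=toolR(R2,np.radians(-15),0); e=k+[0,0,.1]
  for dz in(.06,0): print(yaw,ctrl.inverse_kinematics(tcp(e+[0,0,dz]-R2@[.12,0,-.015],Rf),quat(Rf)))
E
```

```text
Traceback (most recent call last):
AttributeError: 'float' object has no attribute 'round'
```

```bash
python3 - <<'E'
from h import *
w=np.load("wand.npy");Rw=wandR(w[3]);g=w[:3]+Rw[:,0]*.008
Rt=toolR(Rw,np.radians(-15),0)
for d in(.07,.13):
    h=ctrl.servo_line(tcp(g-Rw[:,0]*d,Rt),max_speed=.06,force_limit=30); o=ctrl.observe()
    print(d,h,o["clock"],o["gripper_width"],o["wrist_force"].round(1),o["ft_torque"].round(2))
    if h: break
k=np.load("cast.npy")
for yaw in(-.3,0,.3):
  R2=wandR(yaw,0);Rf=toolR(R2,np.radians(-15),0); e=k+[0,0,.1]
  for dz in(.06,0): print(yaw,ctrl.inverse_kinematics(tcp(e+[0,0,dz]-R2@[.12,0,-.015],Rf),quat(Rf)))
E
```

```text
0.07 False 15.0667 0.027878561789444395 [ 0.6 -0.  -0.2] [-0.13 -0.25 -0.02]
0.13 False 16.2167 0.027510144441856357 [-0.8 -0.4 -1.9] [ 0.02 -0.11 -0.03]
-0.3 [ 0.05673012 -0.28461609  1.54278773 -0.09070642  1.63715293  1.91029937]
-0.3 [ 0.05673012 -0.29923927  1.66095029 -0.0905676   1.5340378   1.9196679 ]
0 [-0.07858152 -0.31996945  1.57115039  0.02035378  1.62937187  1.49607366]
0 [-0.07858152 -0.33588151  1.69006579  0.02033892  1.5263898   1.49397894]
0.3 [-0.20930994 -0.28396096  1.54225458  0.12696025  1.65282792  1.08656788]
0.3 [-0.20930994 -0.29856179  1.66040403  0.12655825  1.55010863  1.07347685]
```

It's free and held: the vertical load is -1.9 N, about the wand's weight. Next I'll lift, level it, carry it over and measure.

```bash
python3 - <<'E'
from h import *
ctrl.pause(.3)
w=np.load("wand.npy");Rw=wandR(w[3]);g=w[:3]+Rw[:,0]*.008; k=np.load("cast.npy"); t=np.radians(-15)
g1=g-Rw[:,0]*.13+[0,0,.07]; R1=wandR(w[3],0); Rf=toolR(R1,t,0)
ctrl.servo_line(tcp(g1,toolR(Rw,t,0)),max_speed=.12)
ctrl.servo_line(tcp(g1,Rf),rotation=quat(Rf),max_speed=.06); print(ctrl.observe()["clock"])
R2=wandR(0,0);Rf=toolR(R2,t,0); G=k+[0,0,.1]-R2@[.12,0,-.015]
ctrl.servo_line(tcp(G+[0,0,.07],Rf),rotation=quat(Rf),max_speed=.12)
ctrl.servo_line(tcp(G,Rf),max_speed=.06); ctrl.pause(.5)
o=ctrl.observe(); print(o["clock"],o["gripper_width"],o["grasp_force"],o["wrist_force"].round(1),o["ee_pos"]-tcp(G,Rf))
a=ctrl.read_camera("top")[:,:,::-1].copy();s=ctrl.read_camera("scene")[:,:,::-1].copy()
cv2.imwrite("pics/top2.png",a);cv2.imwrite("pics/scene2.png",s)
# expected wand outline
hb=np.array([[i,j,kk] for i in(-.04,.04) for j in(-.014,.014) for kk in(-.015,.015)])
sb=np.array([[i,j,kk] for i in(.04,.14) for j in(-.0105,.0105) for kk in(-.015,.006)])
for n,im in(("top",a),("scene",s)):
    pass
gc=G-R2[:,0]*.008
out=[]
for n,im,x,y in(("top",a,200,140),("scene",s,240,180)):
    v=crop(im,x,y,90,120,4)
    for b in(sb,):
        q=cv2.convexHull(proj(n,b@R2.T+gc).astype(np.float32)); cv2.polylines(v,[((q+.5-[x,y])*4).astype(np.int32)],True,(0,255,0),1)
    out.append(v)
cv2.imwrite("pics/c4.png",np.hstack(out))
E
```

```text
18.1833
22.6833 0.027784811717460455 44.90170419216156 [-0.9  0.2 -2.2] [-8.17514303e-06 -1.32127551e-05  1.04907678e-05]
```

View pics/c4.png

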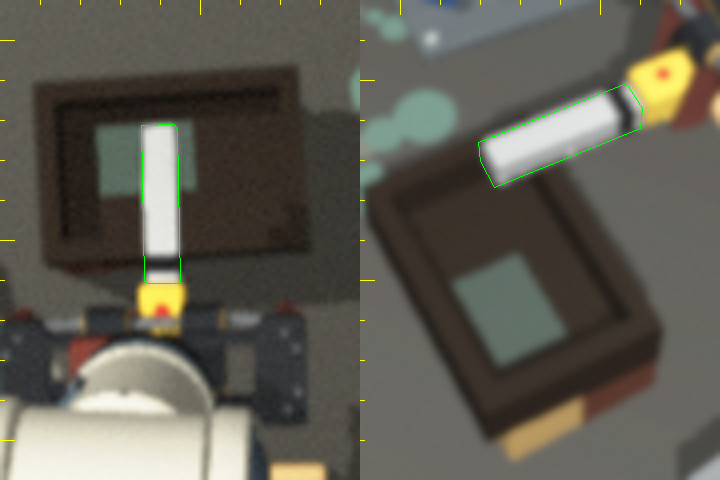

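View pics/scene2.png

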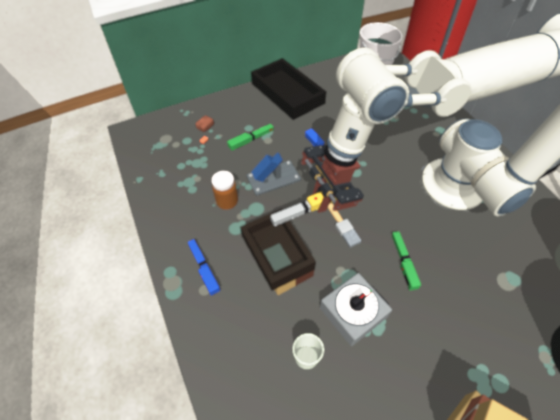

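The wand's outline matches the predicted level pose in both views. The eye is over the casting's middle, and the casting, cup, jar and brush haven't moved. Handing in.

```bash
python3 -c "
from station import ctrl
print(ctrl.close_job())"
```

```text
the job is handed in; nothing more can be done
None
```

I handed the job in with the knob back at its zero stop and the wand held level and still, its eye over the middle of the casting and about 100 mm above the rim; no verdict came back.

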